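Release the magnetic chuck and put the setting blocks away

TASK

The set-up on the bench is finished: first turn the red isolator handle fully to OFF so that the magnetic chuck is released, and only then take the red, blue and yellow setting blocks off it and put each back in the tray slot with its own colour label, upright, flat on the slot's floor. Set each block down gently rather than dropping it, and leave the handle at OFF. Leave the green bracket on the chuck, the white block in its slot and the amber jar where they are.

Things in the scene. Friction and masses are not known exactly. Their poses are not given: they have to be found in the camera images.
- handle (a joint): Red rotary handle of the chuck's isolator, in rad: 0 = OFF (end stop), 1.4 = ON (end stop); it starts between 1.25 and 1.4. It decreases when turned clockwise seen from above. No spring: it stays where it is left, held by about 0.12 N m of friction.
- handle_axis (a point): On the handle's vertical axis, 75.5 mm above the bench, a good height for the TCP. The handle is a red bar 68 mm long, 14 wide, 26 tall (53.5 to 79.5 mm above the bench) on a black hub. The point's x runs along the bar to its pointer end (43 mm out, white mark on top; the other end is 25 mm out) and turns with it.
- isolator: Fixed grey isolator box between chuck and tray, 100 x 80 mm (x, y), 45 mm tall, yellow top, handle in its middle; origin at the centre of its underside. A white tab by the edge of the yellow top marks OFF, a black one ON; from ON the pointer turns clockwise, seen from above, about 80 degrees to OFF, where it points along the box's -y (to the robot's right).
- chuck: Flat steel magnetic chuck with brass strips, fixed to the bench: 150 mm (x) by 270 mm (y), 40 mm tall; origin at the centre of its underside. The blocks and the bracket stand on it side by side, about 64 mm apart, in any order. The blocks are not really held by it, but it counts as live until the handle is at OFF.
- tray: Fixed aluminium storage tray, 150 (x) by 260 mm (y), 10 mm thick; origin at the centre of its underside. On it are four black slotted pockets side by side along y, 62 mm apart, each 130 x 60 mm and 14 mm tall, with a colour label plate at both ends of the slot; which colour is where changes. Tray and chuck may be on either side of the robot.
- block_white: Setting block with white top, 50 x 24 x 36 mm (x, y, z), already in its white-labelled slot; stays there. Origin at the centre of its underside.
- bracket: Small green angle bracket, 46 x 30 mm and 32 mm tall, standing on the chuck among the blocks; stays there. Origin at the centre of its underside.
- block_red: Steel setting block with red top and ends, 90 mm long (its x), 24 mm wide (its y), 36 mm tall (z), about 0.61 kg (to within 15 percent); origin at the centre of its underside. It starts upright on the chuck; it is gripped across its 24 mm width.
- slot_red (a point): Centre of the floor of the red-labelled slot, 14 mm above the bench. The slot is 98 mm long (its x axis) and 31 mm wide (y), 10 mm deep with straight walls; the block stands in it upright, either way round, with 26 mm showing above the walls.
- block_blue: Steel setting block with blue top and ends, 70 mm long (its x), 24 mm wide (its y), 36 mm tall (z), about 0.47 kg (to within 15 percent); origin at the centre of its underside. It starts upright on the chuck; it is gripped across its 24 mm width.
- slot_blue (a point): Centre of the floor of the blue-labelled slot, 14 mm above the bench. The slot is 78 mm long (its x axis) and 31 mm wide (y), 10 mm deep with straight walls; the block stands in it upright, either way round, with 26 mm showing above the walls.
- block_yellow: Steel setting block with yellow top and ends, 50 mm long (its x), 24 mm wide (its y), 36 mm tall (z), about 0.34 kg (to within 15 percent); origin at the centre of its underside. It starts upright on the chuck; it is gripped across its 24 mm width.
- slot_yellow (a point): Centre of the floor of the yellow-labelled slot, 14 mm above the bench. The slot is 58 mm long (its x axis) and 31 mm wide (y), 10 mm deep with straight walls; the block stands in it upright, either way round, with 26 mm showing above the walls.
- jar: Amber jar with yellow lid, 56 mm across, 65 mm tall, standing beyond the isolator; stays there. Origin at the centre of its underside.
Not all that is in view belongs to the job. Leave any black or purple look-alike of the block_red alone.

How it is judged (in metres and radians):
On the way:
1. the isolator handle is at OFF, with the blocks still on the chuck (value of joint handle below 0.15 rad and distance of each of block_red, block_blue, block_yellow from where it was at the start of the episode below 0.015 m), for 0.2 s.
At the end, for the whole second after the job is handed in: Handle within 0.15 rad of OFF; red, blue and yellow blocks at rest in the slots of their own colour (within 10 mm of centre, 3 mm of floor height, 0.06 rad of upright, 0.2 rad of the slot's line); white block (10 mm) and bracket and jar (20 mm) where they were (value of joint handle below 0.15 rad and horizontal distance between block_red and slot_red below 0.01 m and z of block_red in the frame of slot_red between -0.003 and 0.003 m and angle between each of block_red, block_blue, block_yellow's own z axis and vertical below 0.06 rad and angle between the x axis of block_red and the x axis of slot_red, either way round below 0.2 rad and linear speed of each of block_red, block_blue, block_yellow below 0.01 m/s and horizontal distance between block_blue and slot_blue below 0.01 m and z of block_blue in the frame of slot_blue between -0.003 and 0.003 m and angle between the x axis of block_blue and the x axis of slot_blue, either way round below 0.2 rad and horizontal distance between block_yellow and slot_yellow below 0.01 m and z of block_yellow in the frame of slot_yellow between -0.003 and 0.003 m and angle between the x axis of block_yellow and the x axis of slot_yellow, either way round below 0.2 rad and distance of block_white from where it was at the start of the episode below 0.01 m and distance of each of bracket, jar from where it was at the start of the episode below 0.02 m); the robot touches nothing.
It fails at once if a block is moved (over 15 mm) while the chuck is still on (handle more than 0.25 rad from OFF) (value of joint handle above 0.25 rad and distance of any of block_red, block_blue, block_yellow from where it was at the start of the episode above 0.015 m).
It fails at once if a block is dropped (falling free faster than 0.6 m/s, about 2 cm of fall) ((linear speed of block_red above 0.6 m/s and contact force between block_red and the fingers below 0.1 N) or (linear speed of block_blue above 0.6 m/s and contact force between block_blue and the fingers below 0.1 N) or (linear speed of block_yellow above 0.6 m/s and contact force between block_yellow and the fingers below 0.1 N)).
It fails at once if the white block is shifted over 12 mm or the green bracket over 20 mm (distance of block_white from where it was at the start of the episode above 0.012 m or distance of bracket from where it was at the start of the episode above 0.02 m).
It fails at once if the amber jar is shifted over 20 mm (distance of jar from where it was at the start of the episode above 0.02 m).
It also fails if it takes over 72 s, if anything falls off the work surface, if the arm or the gripper's body presses on something with over 40 N, if the wrist force passes 120 N, or if a joint passes its speed limit or range.

ROBOT

A 6-joint arm with a two-finger parallel gripper is mounted at the origin on the work surface. World frame = base frame: x ahead of the robot, y to its left, z up, the work surface at z = 0. Lengths are in m, angles in degrees, forces in N, time in s.
With the tool pointing down it reaches from about 0.2 to 0.875 m from the base axis. Payload 3.4 kg.
Tool frame: the origin (TCP) lies between the finger pads, 19 mm behind the fingertips; this is the grasp point; z points along the fingers, y is the line along which they close (so a half turn about z gives the same grasp; the last joint's range is limited). The gripper opens to 94 mm and grips with 3 to 60 N. Pads are 16 mm wide; open, the fingers measure 119 mm over their backs; the gripper's body (75 mm by 177 mm) begins 78 mm behind the grasp point.
Start: joints at [-72.995, 15.808, 86.224, -0, 77.962, -6.933], TCP at [0.233, -0.526, 0.224] pointing down, gripper open.
Joint ranges: [-165.64, 165.64], [-43.16, 119.46], [12.63, 154.43], [-67.54, 247.53], [6.08, 155.33], [-154.97, 154.97]. Speed limits (degrees/s): [147.25, 147.25, 180, 180, 180, 180].

INTERFACE

Orientations are given as a 3x3 rotation matrix whose columns are the frame's x, y, z axes.
In Python, from rig import bot gives the robot as it stands.
- The arm moves only by the shell command python3 -m crank 'ROWS'. ROWS is JSON, a list of rows, each an object with "linear": the shift along the tool's x, y, z each as a share of 20 cm, from -1 to 1, a list of three; "dr": the turn, a rotation vector about the tool's x, y, z each as a share of 0.5 rad, from -1 to 1, a list of three; "gripper": the closure, from 0 (fully open) to 1 (shut). A call has 1 to 8 rows; each row is the pose to reach, as a shift and turn from the pose commanded when the call began, along the tool's axes at that moment; what a row does not reach only later rows make up. A row lasts 1/8 s, in which the tool goes at most 62.5 mm and 10.7 degrees, less where a joint would pass 70% of its speed; a pose out of reach is approached as far as the arm can. A call with a number of a shift or a turn outside -1 to 1 is refused whole. A call with a gripper value outside its range is refused whole. The fingers move at their own pace and stop on an object; the grip force is fixed at half the most. Time passes only in rows, so rows that repeat a pose let the fingers close. It gives the time, the measured TCP pose, the force, the opening and the grip force at its end, in the units of the state.
- bot.read_state(): the state, without advancing time (a new reading comes with each control period).
- bot.camera(name): name is "side" or "top"; returns a dict with "color" (384x512x3 uint8, red, green, blue), "fx", "fy", "cx", "cy" (pixels), "rvec" (rotation vector, rad) and "tvec" (3), from world to camera coordinates, as OpenCV has them. Camera axes: x right, y down, z forward; pixel columns grow to the right and rows downward; lengths in m; the calibration is good to about 2 mm. A picture is of the moment at which its call begins. There is no depth.
- bot.hand_in(): hands the job in; it is judged then, once.
Trained networks look in a picture, given as the dict that the camera call returned (one of the last four; its "shot" number tells which), for a name from the list of things; names that differ only in an ending like _2 or _b are one class to them, and where a whole thing is asked for, a point or a joint stands for the part that bears it (a point fixed in the world has none). Each returns a list of dicts, best first, with "confidence" (0 to 1); they miss things now and then, are a little off and sometimes report something else, mostly with a low value. They report only what shows in the picture. A call takes as long as a camera call. They do not tell look-alikes from the thing itself.
- bot.silhouettes(target, picture): "mask" (384x512 bool, what is visible of it) and "extent" ([centre column, centre row, width, height] in pixels, round what is visible of it).
- bot.mark_of(target, picture): "position" ([column, row] in pixels: a listed point, or the origin of a listed thing).
The state is a dict: "time_s": time; "q": joint angles; "qd": joint speeds; "joint_efforts": joint torques, N m; "position": TCP position; "eef_rot": TCP orientation; "force": force on the tool from outside, world axes, zero at the start; "torque": the same for the moment, N m; "width": opening from 0.0 (shut) to 1.0 (fully open); "gripper_force": force on a finger pad.
Only numpy, scipy, OpenCV 4.12 (cv2) and the standard library are available. Lean on these libraries where they do the work, as an engineer would, in place of code of your own. Each camera call takes 0.05 s, during which the arm holds its last target. There are 200 camera calls.

## Working session

There is one attempt and no reset: what is moved stays moved. The work goes in short steps, Python scripts to look and compute and a shell command to move; the robot and the scene stay as the last step left them, time stands still between calls to the robot, and variables do not carry over. Pictures are saved under pics/ and viewed, at most 10 in all, crops included, and the job is handed in when it is done.

```bash
mkdir -p pics; ls; cat > h.py <<'E'
import numpy as np, cv2
from rig import bot
def cam(n): return bot.camera(n)
def ray(p,px):
    R=cv2.Rodrigues(np.array(p["rvec"],float))[0]; t=np.array(p["tvec"],float).ravel()
    d=R.T@np.array([(px[0]-p["cx"])/p["fx"],(px[1]-p["cy"])/p["fy"],1.]); return -R.T@t,d
def at(p,px,z):
    c,d=ray(p,px); return c+d*(z-c[2])/d[2]
def proj(p,X): return cv2.projectPoints(np.array(X,float).reshape(-1,3),np.array(p["rvec"],float),np.array(p["tvec"],float),np.array([[p["fx"],0,p["cx"]],[0,p["fy"],p["cy"]],[0,0,1.]]),None)[0].reshape(-1,2)
def save(p,n): cv2.imwrite("pics/"+n+".png",p["color"][:,:,::-1])
E
python3 - <<'E'
from h import *
np.set_printoptions(precision=4,suppress=True)
s=bot.read_state();print(s["position"],s["eef_rot"],s["width"])
P={n:cam(n) for n in("top","side")}
for n,p in P.items(): save(p,n+"0"); print(n,ray(p,(256,192)))
Z=dict(handle_axis=.0755,isolator=0,chuck=0,tray=0,block_white=.014,bracket=.04,block_red=.04,block_blue=.04,block_yellow=.04,slot_red=.014,slot_blue=.014,slot_yellow=.014,jar=0)
for k,z in Z.items():
  for n,p in P.items():
    for r in bot.mark_of(k,p)[:3]:
      print(k,n,round(r["confidence"],2),np.round(r["position"],1),at(p,r["position"],z)[:2])
E
```

```text
pics
[ 0.2331 -0.525   0.2234] [[ 0.914   0.4058 -0.0006]
 [ 0.4058 -0.914   0.0018]
 [ 0.0002 -0.0018 -1.    ]] 1.0017740596711313
top (array([0.4755, 0.0109, 1.1374]), array([ 0.0766, -0.0262, -0.9967]))
side (array([0.1351, 0.4743, 0.7291]), array([ 0.4226, -0.5265, -0.7379]))
handle_axis top 0.75 [255.2 198.4] [ 0.5408 -0.0147]
handle_axis top 0.59 [344.3 194.2] [ 0.5483 -0.2423]
handle_axis side 0.68 [249.4 181.4] [ 0.5426 -0.0083]
isolator top 0.67 [336. 198.] [ 0.5434 -0.2372]
isolator top 0.59 [251.3 198.4] [ 0.5456 -0.006 ]
isolator side 0.92 [247.8 201.1] [ 0.5492 -0.0091]
chuck top 0.69 [347.4 193.1] [ 0.5564 -0.269 ]
chuck side 0.56 [305.7 149.1] [ 0.5479 -0.2623]
chuck side 0.2 [190.  277.8] [0.5054 0.2339]
block_white top 0.8 [158.3 217.6] [0.497  0.2424]
block_white side 0.62 [189.6 279.2] [0.4966 0.2413]
bracket top 0.61 [386.5 192.1] [ 0.5548 -0.3632]
bracket top 0.42 [159.2 217.4] [0.497  0.2347]
bracket top 0.15 [135.9 216.1] [0.5013 0.2949]
bracket side 0.43 [321.9 118.9] [ 0.5633 -0.3611]
bracket side 0.42 [306.2 147.6] [ 0.5276 -0.2278]
block_red top 0.94 [315.1
[... 421 characters left out ...]
[0.487  0.3084]
block_blue side 0.56 [306.  148.9] [ 0.5251 -0.2231]
block_yellow top 0.49 [360.7 186.6] [ 0.5703 -0.295 ]
block_yellow side 0.81 [306.7 125.4] [ 0.5804 -0.3081]
slot_red top 0.72 [180.6 214.7] [0.5038 0.1833]
slot_red side 0.92 [208.1 256.8] [0.5049 0.1775]
slot_blue top 0.61 [113. 221.] [0.4898 0.3619]
slot_blue top 0.55 [135.4 215.9] [0.5025 0.3029]
slot_blue side 0.74 [165.1 300.3] [0.5003 0.3056]
slot_yellow top 0.84 [112.  218.3] [0.497  0.3645]
slot_yellow side 0.76 [144.5 322.8] [0.4957 0.362 ]
jar top 0.74 [243.7 138.6] [0.7102 0.0124]
jar side 0.72 [192.6 176.3] [0.7177 0.0168]
jar side 0.49 [163.2 299.3] [0.5121 0.3032]
jar side 0.43 [308.1 129.2] [ 0.5927 -0.3411]
```

```bash
python3 - <<'E'
import cv2
a=cv2.imread("pics/top0.png")
c=cv2.resize(a[110:310,80:440],(792,440),interpolation=cv2.INTER_CUBIC); cv2.imwrite("pics/topc.png",c)
E
```

```text
(no output)
```

View pics/topc.png

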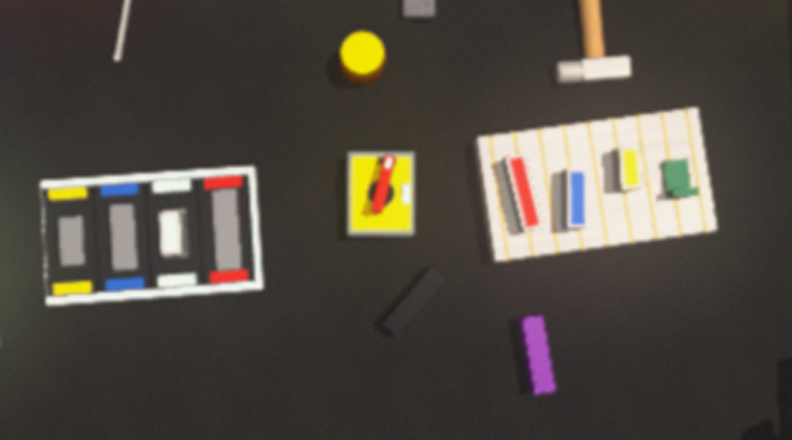

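View pics/side0.png

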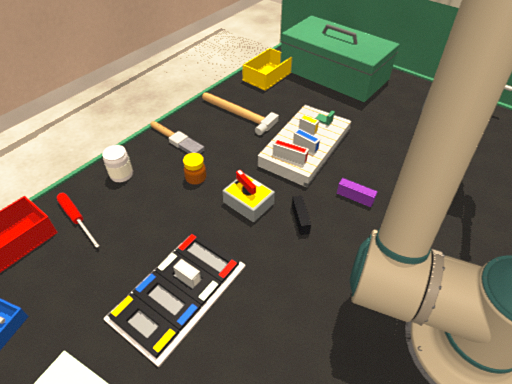

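The top view shows red, blue, yellow and bracket left to right on the chuck (crop x≈524, 577, 629, 677). The tray runs yellow, blue, white, red, and the handle points up, at ON. The black and purple bars on the bench are look-alikes. Next I'll fit box models to the masks.

```bash
cat > fit.py <<'E'
from h import *
from scipy.optimize import minimize
S=4
def hull(p,pose,dims,z0,off=0):
    x,y,a=pose; L,W,H=dims; c,s=np.cos(a),np.sin(a)
    X=[[x+c*u-s*v,y+s*u+c*v,z] for u in(off-L/2,off+L/2) for v in(-W/2,W/2) for z in(z0,z0+H)]
    q=cv2.convexHull(((proj(p,X)+.5)*S*16-8).astype(np.float32))
    m=np.zeros((384*S,512*S),np.float32); cv2.fillConvexPoly(m,np.round(q).astype(np.int32),1,shift=4)
    return cv2.resize(m,(512,384),interpolation=cv2.INTER_AREA)
def fit(views,x0,dims,z0,off=0):
    def cost(v):
        return sum(np.abs(hull(p,(v[0],v[1],v[2]/5),dims,z0,off)-m).sum()/m.sum() for p,m in views)
    b=min((minimize(cost,[x0[0],x0[1],5*(x0[2]+d)],method="Nelder-Mead",options=dict(initial_simplex=[[x0[0]+i,x0[1]+j,5*(x0[2]+d)+k] for i,j,k in((0,0,0),(.008,0,0),(0,.008,0),(0,0,.5))],xatol=1e-4,fatol=1e-4)) for d in(-.1,.1)),key=lambda r:r.fun)
    return np.array([b.x[0],b.x[1],b.x[2]/5]),b.fun
def mask(k,p,x0,z):
    c=proj(p,[[x0[0],x0[1],z]])[0]
    r=[r for r in bot.silhouettes(k,p) if np.hypot(*(np.array(r["extent"][:2])-c))<15]
    return r[0]["mask"].astype(np.float32) if r else None
E
python3 - <<'E'
from fit import *
np.set_printoptions(precision=4,suppress=True)
P=[cam("top"),cam("side")]
T=dict(tray=((.497,.27,.05),(.15,.26,.01),0),isolator=((.546,-.007,0),(.1,.08,.045),0),
 block_red=((.542,-.174,.2),(.09,.024,.036),.04),block_blue=((.534,-.226,0),(.07,.024,.036),.04),block_yellow=((.57,-.296,.05),(.05,.024,.036),.04),
 block_white=((.497,.24,.05),(.05,.024,.036),.014),chuck=((.55,-.265,.1),(.15,.27,.04),0),handle_axis=((.544,-.01,-.2),(.068,.014,.026),.0535,.009))
for k,t in T.items():
  for sel in ([0],[1],[0,1]):
    v=[(P[i],mask(k,P[i],t[0],t[2]+t[1][2]/2)) for i in sel]; v=[w for w in v if w[1] is not None]
    if len(v)==len(sel):
        print(k,sel,*fit(v,*t))
E
```

```text
tray [0] [0.5018 0.2677 0.0621] 5.615209102630615
isolator [0] [ 0.5447 -0.0075 -0.0153] 0.051046255975961685
isolator [1] [ 0.5483 -0.0071 -0.0075] 0.09652555733919144
isolator [0, 1] [ 0.5469 -0.0075 -0.0134] 0.15342728793621063
block_red [0] [ 0.5435 -0.174   0.2061] 0.06355676054954529
block_red [1] [ 0.5429 -0.1695  0.2035] 0.05227462574839592
block_red [0, 1] [ 0.5443 -0.1732  0.2031] 0.21362799406051636
block_blue [0] [ 0.5354 -0.2359 -0.0304] 0.06116615980863571
block_blue [1] [ 0.536  -0.2316  0.0357] 0.12576034665107727
block_blue [0, 1] [ 0.5355 -0.2351 -0.0279] 0.2688545882701874
block_yellow [0] [ 0.5703 -0.2988 -0.0263] 0.10135767608880997
block_yellow [1] [ 0.5716 -0.296   0.0428] 0.18086139857769012
block_yellow [0, 1] [ 0.5709 -0.299  -0.0205] 0.29332101345062256
block_white [0] [0.5022 0.2388 0.0804] 0.09527777880430222
block_white [1] [ 0.5011  0.2419 -0.0077] 0.12991897761821747
block_white [0, 1] [0.5022 0.2407 0.0174] 0.3021354079246521
chuck [0] [ 0.5536 -0.2683  0.1228] 0.3051784634590149
chuck [1] [ 0.5533 -0.2646  0.1283] 0.5702461004257202
chuck [0, 1] [ 0.5535 -0.2664  0.1237] 0.8844062089920044
handle_axis [0] [ 0.5442 -0.0088 -0.2254] 0.37628206610679626
handle_axis [1] [ 0.5445 -0.0024 -0.3439] 0.2376425862312317
handle_axis [0, 1] [ 0.5471 -0.0063 -0.3423] 0.7329117059707642
```

```bash
cat > go.py <<'E'
from h import *
import sys
from scipy.spatial.transform import Rotation as Ro
def plan(x,y,z,yaw):
    s=bot.read_state(); R=np.array(s["eef_rot"]); a=np.radians(yaw)
    G=np.array([[np.cos(a),np.sin(a),0],[np.sin(a),-np.cos(a),0],[0,0,-1]])
    l=R.T@(np.array([x,y,z])-s["position"]); w=Ro.from_matrix(R.T@G).as_rotvec()
    print("t",round(s["time_s"],2),"pos",np.round(s["position"],4),"yaw",round(np.degrees(np.arctan2(R[1,0],R[0,0])),1),"w",round(s["width"],3),"q6",round(s["q"][5],0),"F",np.round(s["force"],1))
    print("linear",np.round(l/.2,4),"dr",np.round(w/.5,3))
if __name__=="__main__": plan(*map(float,sys.argv[1:]))
E
python3 go.py .547 -.0075 .16 165
python3 - <<'E'
from fit import *
np.set_printoptions(precision=4,suppress=True)
for n in("top","side"):
    p=cam(n); hsv=cv2.cvtColor(p["color"],cv2.COLOR_RGB2HSV); H,Sa,V=[hsv[...,i].astype(int) for i in range(3)]
    reg=np.zeros((384,512),np.uint8); q=proj(p,[[.497+i*.095,.27+j*.15,.012] for i,j in((-1,-1),(1,-1),(1,1),(-1,1))])
    cv2.fillConvexPoly(reg,q.astype(np.int32),1)
    M=dict(red=(np.minimum(H,180-H)<8),yellow=abs(H-28)<7,blue=abs(H-112)<12)
    for k,m in M.items():
        m=(m&(Sa>140)&(V>90)&(reg>0)).astype(np.uint8)
        N,_,st,c=cv2.connectedComponentsWithStats(m); i=np.argsort(-st[1:,4])[:2]+1
        X=[at(p,c[j],.024)[:2] for j in i]; d=X[0]-X[1]
        d*=np.sign(d[0]); print(n,k,st[i,4],*X,"mid",(X[0]+X[1])/2,"yaw",np.arctan2(d[1],d[0]))
E
```

```text
t 3.1 pos [ 0.2333 -0.5256  0.2243] yaw 23.9 w 1.001 q6 -7.0 F [ 0.2  0.6 -1.2]
linear [ 2.4845 -1.7312  0.3214] dr [ 0.     0.    -4.924]
top red [89 88] [0.5623 0.1806] [0.4501 0.1748] mid [0.5062 0.1777] yaw 0.05098013745800167
top yellow [101  98] [0.4398 0.3597] [0.5509 0.3659] mid [0.4954 0.3628] yaw 0.055682429018837395
top blue [81 74] [0.4428 0.2975] [0.5546 0.304 ] mid [0.4987 0.3007] yaw 0.05857843808703462
side red [151 128] [0.4489 0.1762] [0.5623 0.1833] mid [0.5056 0.1797] yaw 0.06244575900213151
side yellow [222 181] [0.4382 0.3623] [0.5518 0.3691] mid [0.495  0.3657] yaw 0.05963779258134305
side blue [170 132] [0.4419 0.301 ] [0.5553 0.3075] mid [0.4986 0.3042] yaw 0.056617046286037656
```

```bash
python3 -m crank '[{"linear":[1,-0.7,0],"dr":[0,0,-1],"gripper":0},{"linear":[1,-0.7,0],"dr":[0,0,-1],"gripper":0},{"linear":[1,-0.7,0],"dr":[0,0,-1],"gripper":0},{"linear":[1,-0.7,0],"dr":[0,0,-1],"gripper":0},{"linear":[1,-0.7,0],"dr":[0,0,-1],"gripper":0}]'; python3 go.py .547 -.0075 .2 165
```

```text
time_s: 3.82
position: [0.3606, -0.3132, 0.2246]
eef_rot: [[0.603, 0.798, 0.001], [0.798, -0.603, 0.001], [0.001, 0.0, -1.0]]
force: [0.0, -0.4, -0.0]
width: 1.003
gripper_force: 0.0
t 3.83 pos [ 0.3606 -0.3132  0.2246] yaw 52.9 w 1.003 q6 -12.0 F [ 0.  -0.4 -0. ]
linear [ 1.7812 -0.1787  0.1248] dr [ 2.000e-03 -1.000e-03 -3.913e+00]
```

```bash
python3 -m crank '[{"linear":[1,-0.1,0],"dr":[0,0,-1],"gripper":0},{"linear":[1,-0.1,0],"dr":[0,0,-1],"gripper":0},{"linear":[1,-0.1,0],"dr":[0,0,-1],"gripper":0},{"linear":[1,-0.1,0],"dr":[0,0,-1],"gripper":0},{"linear":[1,-0.1,0],"dr":[0,0,-1],"gripper":0}]'; python3 go.py .547 -.0075 .2 165
```

```text
time_s: 4.45
position: [0.465, -0.1461, 0.2241]
eef_rot: [[0.152, 0.988, -0.001], [0.988, -0.152, -0.001], [-0.001, -0.0, -1.0]]
force: [-0.4, -0.3, -0.6]
width: 1.0
gripper_force: 0.0
t 4.45 pos [ 0.465  -0.1461  0.2241] yaw 81.3 w 1.0 q6 -17.0 F [-0.4 -0.3 -0.6]
linear [0.7475 0.2998 0.1197] dr [-2.000e-03  1.000e-03 -2.923e+00]
```

```bash
python3 -m crank '[{"linear":[0,0,0],"dr":[0,0,-1],"gripper":0},{"linear":[0,0,0],"dr":[0,0,-1],"gripper":0},{"linear":[0,0,0],"dr":[0,0,-1],"gripper":0}]'; python3 go.py .547 -.0075 .2 165
```

```text
time_s: 4.82
position: [0.464, -0.148, 0.2242]
eef_rot: [[-0.341, 0.94, -0.001], [0.94, 0.341, -0.001], [-0.001, -0.001, -1.0]]
force: [0.4, -0.6, 0.1]
width: 1.003
gripper_force: 0.0
t 4.83 pos [ 0.464  -0.148   0.2242] yaw 109.9 w 1.003 q6 -46.0 F [ 0.4 -0.6  0.1]
linear [0.5192 0.6299 0.1198] dr [-3.000e-03  1.000e-03 -1.922e+00]
```

```bash
python3 -m crank '[{"linear":[0,0,0],"dr":[0,0,-1],"gripper":0},{"linear":[0,0,0],"dr":[0,0,-1],"gripper":0},{"linear":[0,0,0],"dr":[0,0,-1],"gripper":0}]'; python3 go.py .547 -.0075 .15 165
```

```text
time_s: 5.2
position: [0.464, -0.1481, 0.2242]
eef_rot: [[-0.75, 0.662, -0.001], [0.662, 0.75, -0.001], [-0.0, -0.001, -1.0]]
force: [-0.2, 0.4, 0.4]
width: 0.996
gripper_force: 0.0
t 5.2 pos [ 0.464  -0.1481  0.2242] yaw 138.6 w 0.996 q6 -74.0 F [-0.2  0.4  0.4]
linear [0.1541 0.8023 0.37  ] dr [-0.003  0.    -0.923]
```

```bash
python3 -m crank '[{"linear":[0.154,0.802,0.1],"dr":[0,0,-0.92],"gripper":0},{"linear":[0.154,0.802,0.37],"dr":[0,0,-0.92],"gripper":0},{"linear":[0.154,0.802,0.37],"dr":[0,0,-0.92],"gripper":0},{"linear":[0.154,0.802,0.37],"dr":[0,0,-0.92],"gripper":0},{"linear":[0.154,0.802,0.37],"dr":[0,0,-0.92],"gripper":0}]'; python3 go.py .547 -.0075 .0755 165
python3 - <<'E'
from h import *
p=cam("side"); c=cv2.resize(p["color"][90:270,160:400],(800,600),interpolation=cv2.INTER_CUBIC); cv2.imwrite("pics/s1.png",c[:,:,::-1])
E
```

```text
time_s: 5.82
position: [0.5479, -0.0071, 0.1505]
eef_rot: [[-0.965, 0.263, -0.0], [0.263, 0.965, -0.001], [-0.0, -0.002, -1.0]]
force: [0.6, -0.0, -0.3]
width: 0.999
gripper_force: 0.0
t 5.83 pos [ 0.5479 -0.0071  0.1505] yaw 164.8 w 0.999 q6 -83.0 F [ 0.6 -0.  -0.3]
linear [ 0.0041 -0.0024  0.3748] dr [-0.003  0.    -0.009]
```

View pics/s1.png

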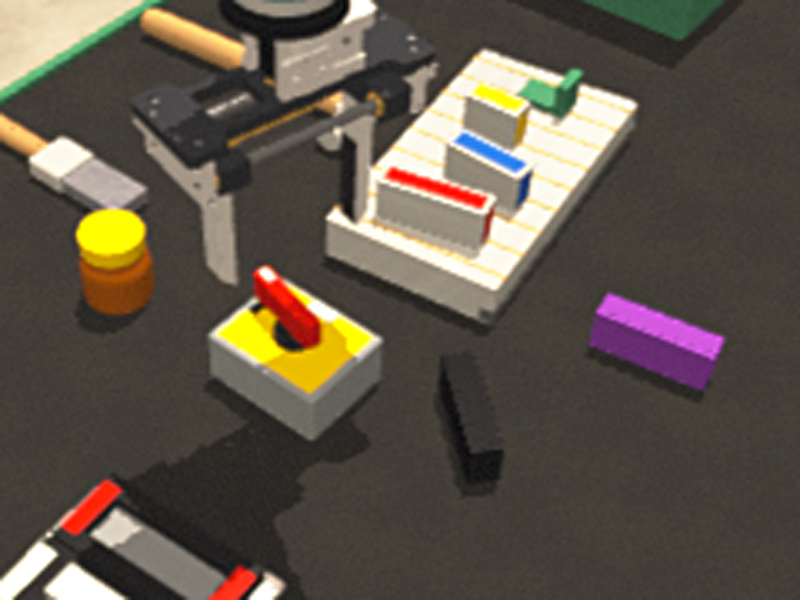

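The open gripper is centred above the handle (crop ≈ (285,305)), with the chuck clear behind it. I'll descend and close.

```bash
python3 -m crank '[{"linear":[0,0,0.2],"dr":[0,0,0],"gripper":0},{"linear":[0,0,0.37],"dr":[0,0,0],"gripper":0},{"linear":[0,0,0.37],"dr":[0,0,0],"gripper":0.5},{"linear":[0,0,0.37],"dr":[0,0,0],"gripper":1},{"linear":[0,0,0.37],"dr":[0,0,0],"gripper":1},{"linear":[0,0,0.37],"dr":[0,0,0],"gripper":1},{"linear":[0,0,0.37],"dr":[0,0,0],"gripper":1},{"linear":[0,0,0.37],"dr":[0,0,0],"gripper":1}]'; python3 go.py .547 -.0075 .0755 89
```

```text
time_s: 6.88
position: [0.5481, -0.0048, 0.0764]
eef_rot: [[-0.965, 0.261, 0.0], [0.261, 0.965, -0.0], [-0.0, -0.0, -1.0]]
force: [-0.1, 0.4, 0.9]
width: 0.397
gripper_force: 0.0
t 6.88 pos [ 0.5481 -0.0048  0.0764] yaw 164.9 w 0.397 q6 -83.0 F [-0.1  0.4  0.9]
linear [ 0.002  -0.0145  0.0047] dr [0.000e+00 1.000e-03 2.649e+00]
```

```bash
python3 -m crank '[{"linear":[0,0,0],"dr":[0,0,0],"gripper":1},{"linear":[0,0,0],"dr":[0,0,0],"gripper":1},{"linear":[0,0,0],"dr":[0,0,0],"gripper":1},{"linear":[0,0,0],"dr":[0,0,0],"gripper":1},{"linear":[0,0,0],"dr":[0,0,0],"gripper":1}]'; python3 go.py .547 -.0075 .0755 89
```

```text
time_s: 7.5
position: [0.5472, -0.008, 0.0761]
eef_rot: [[-0.966, 0.259, -0.002], [0.259, 0.966, -0.006], [0.001, -0.006, -1.0]]
force: [-1.8, -8.6, 1.7]
width: 0.146
gripper_force: 30.0
t 7.5 pos [ 0.5472 -0.008   0.0761] yaw 165.0 w 0.146 q6 -83.0 F [-1.8 -8.6  1.7]
linear [0.0014 0.002  0.0032] dr [-0.011  0.007  2.653]
```

```bash
python3 -m crank '[{"linear":[0,0,0],"dr":[0,0,0.3],"gripper":1},{"linear":[0,0,0],"dr":[0,0,0.6],"gripper":1},{"linear":[0,0,0],"dr":[0,0,0.9],"gripper":1},{"linear":[0,0,0],"dr":[0,0,1],"gripper":1}]'; python3 go.py .547 -.0075 .0755 89
```

```text
time_s: 8.0
position: [0.5465, -0.0091, 0.0762]
eef_rot: [[-0.723, 0.691, -0.003], [0.691, 0.723, -0.008], [-0.003, -0.008, -1.0]]
force: [-4.0, -12.0, 2.3]
width: 0.145
gripper_force: 30.0
t 8.0 pos [ 0.5465 -0.0091  0.0762] yaw 136.3 w 0.145 q6 -54.0 F [ -4.  -12.    2.3]
linear [0.0038 0.0075 0.0033] dr [-0.013  0.012  1.651]
```

```bash
python3 -m crank '[{"linear":[0,0,0],"dr":[0,0,0.3],"gripper":1},{"linear":[0,0,0],"dr":[0,0,0.6],"gripper":1},{"linear":[0,0,0],"dr":[0,0,0.9],"gripper":1},{"linear":[0,0,0],"dr":[0,0,1],"gripper":1}]'; python3 go.py .547 -.0075 .0755 89
```

```text
time_s: 8.5
position: [0.5454, -0.0098, 0.0761]
eef_rot: [[-0.304, 0.953, -0.006], [0.953, 0.304, -0.009], [-0.007, -0.008, -1.0]]
force: [-6.0, -13.8, 4.1]
width: 0.148
gripper_force: 30.0
t 8.5 pos [ 0.5454 -0.0098  0.0761] yaw 107.7 w 0.148 q6 -25.0 F [ -6.  -13.8   4.1]
linear [0.0085 0.0113 0.0031] dr [-0.014  0.017  0.652]
```

```bash
python3 -m crank '[{"linear":[-0.01,-0.014,0],"dr":[0,0,0.3],"gripper":1},{"linear":[-0.01,-0.014,0],"dr":[0,0,0.6],"gripper":1},{"linear":[-0.01,-0.014,0],"dr":[0,0,0.72],"gripper":1},{"linear":[-0.01,-0.014,0],"dr":[0,0,0.72],"gripper":1},{"linear":[-0.01,-0.014,0],"dr":[0,0,0.72],"gripper":1}]'; python3 -c "
from h import *;print(bot.read_state()['torque'])"; python3 go.py .547 -.0075 .0755 89
```

```text
time_s: 9.12
position: [0.5443, -0.0101, 0.0762]
eef_rot: [[0.049, 0.999, -0.004], [0.999, -0.05, -0.005], [-0.005, -0.003, -1.0]]
force: [-4.4, -7.2, 2.2]
width: 0.147
gripper_force: 30.3
[-1.22314657  0.50393477  0.49687569]
t 9.12 pos [ 0.5443 -0.0101  0.0762] yaw 87.2 w 0.147 q6 -5.0 F [-4.4 -7.2  2.2]
linear [0.0139 0.0127 0.0032] dr [-0.007  0.01  -0.064]
```

```bash
python3 -m crank '[{"linear":[0,0,0],"dr":[0,0,0],"gripper":0.5},{"linear":[0,0,0],"dr":[0,0,0],"gripper":0.5},{"linear":[0,0,0],"dr":[0,0,0],"gripper":0.5},{"linear":[0,0,0],"dr":[0,0,0],"gripper":0.5},{"linear":[0,0,-0.3],"dr":[0,0,0],"gripper":0.5},{"linear":[0,0,-0.45],"dr":[0,0,0],"gripper":0.5},{"linear":[0,0,-0.45],"dr":[0,0,0],"gripper":0.5}]'; python3 go.py .544 -.173 .16 11.6
python3 - <<'E'
from h import *
p=cam("side"); c=cv2.resize(p["color"][90:270,160:400],(800,600),interpolation=cv2.INTER_CUBIC); cv2.imwrite("pics/s2.png",c[:,:,::-1])
E
```

```text
time_s: 10.0
position: [0.5478, -0.0077, 0.1688]
eef_rot: [[0.053, 0.999, 0.006], [0.999, -0.053, -0.001], [-0.0, 0.006, -1.0]]
force: [-0.5, 0.1, -0.2]
width: 0.499
gripper_force: 0.0
t 10.0 pos [ 0.5478 -0.0077  0.1688] yaw 87.0 w 0.499 q6 -5.0 F [-0.5  0.1 -0.2]
linear [-0.8261  0.0242  0.0443] dr [ 0.011 -0.007  2.631]
```

View pics/s2.png

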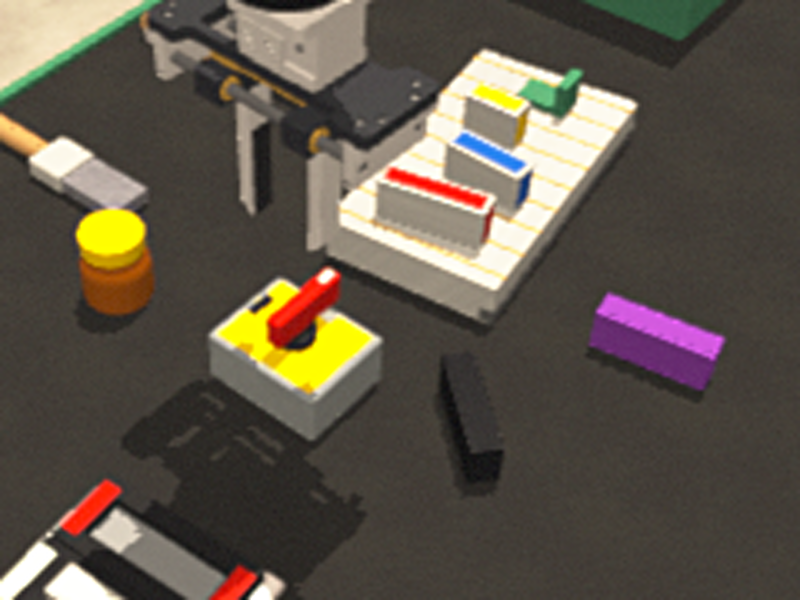

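The handle's pointer (crop ≈ (328,278)) now covers the white OFF tab, and the blocks haven't moved. Red block next.

```bash
python3 -m crank '[{"linear":[-0.826,0.024,0],"dr":[0,0,1],"gripper":0.5},{"linear":[-0.826,0.024,0],"dr":[0,0,1],"gripper":0.5},{"linear":[-0.826,0.024,0],"dr":[0,0,1],"gripper":0.5},{"linear":[-0.826,0.024,0],"dr":[0,0,1],"gripper":0.5}]'; python3 go.py .544 -.173 .16 11.6
```

```text
time_s: 10.55
position: [0.5409, -0.1751, 0.1639]
eef_rot: [[0.529, 0.849, -0.003], [0.849, -0.529, 0.001], [-0.001, -0.003, -1.0]]
force: [-0.0, 0.3, 0.6]
width: 0.498
gripper_force: 0.0
t 10.55 pos [ 0.5409 -0.1751  0.1639] yaw 58.1 w 0.498 q6 7.0 F [-0.   0.3  0.6]
linear [0.0172 0.0074 0.0197] dr [-0.005  0.005  1.623]
```

```bash
python3 -m crank '[{"linear":[0,0,0],"dr":[0,0,1],"gripper":0.5},{"linear":[0,0,0],"dr":[0,0,1],"gripper":0.5},{"linear":[0,0,0],"dr":[0,0,1],"gripper":0.5}]'; python3 go.py .544 -.173 .12 11.6
```

```text
time_s: 10.92
position: [0.5411, -0.171, 0.1646]
eef_rot: [[0.87, 0.493, -0.003], [0.493, -0.87, 0.002], [-0.001, -0.003, -1.0]]
force: [-0.3, -0.3, 0.9]
width: 0.506
gripper_force: 0.0
t 10.93 pos [ 0.5411 -0.171   0.1646] yaw 29.5 w 0.506 q6 36.0 F [-0.3 -0.3  0.9]
linear [0.008  0.0164 0.223 ] dr [-0.006  0.004  0.626]
```

```bash
python3 -m crank '[{"linear":[0.008,0.016,0.1],"dr":[0,0,0.626],"gripper":0.5},{"linear":[0.008,0.016,0.2],"dr":[0,0,0.626],"gripper":0.5},{"linear":[0.008,0.016,0.2],"dr":[0,0,0.626],"gripper":0.5},{"linear":[0.008,0.016,0.2],"dr":[0,0,0.626],"gripper":0.5}]'; python3 go.py .544 -.173 .072 11.6
python3 - <<'E'
from h import *
p=cam("top"); c=cv2.resize(p["color"][140:260,270:430],(800,600),interpolation=cv2.INTER_CUBIC); cv2.imwrite("pics/s3.png",c[:,:,::-1])
E
```

```text
time_s: 11.42
position: [0.545, -0.1741, 0.1262]
eef_rot: [[0.979, 0.206, -0.0], [0.206, -0.979, 0.0], [-0.0, -0.001, -1.0]]
force: [0.3, -0.0, 0.5]
width: 0.501
gripper_force: 0.0
t 11.43 pos [ 0.545  -0.1741  0.1262] yaw 11.9 w 0.501 q6 53.0 F [ 0.3 -0.   0.5]
linear [-0.0037 -0.0061  0.2708] dr [-0.001  0.001  0.01 ]
```

View pics/s3.png

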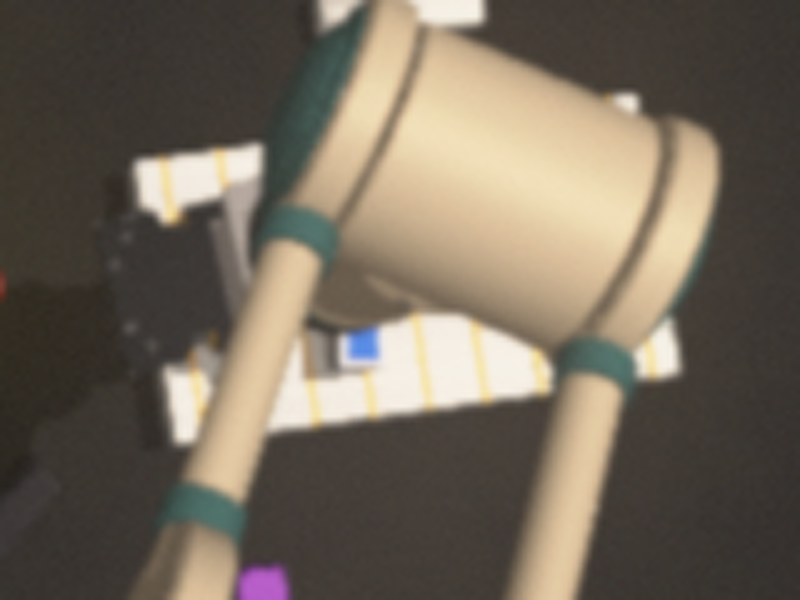

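The arm hides the red block from above; only the end of the blue one shows, at about (360,345). I'll go on the pose fit and watch the grip reading.

```bash
python3 -m crank '[{"linear":[-0.004,-0.006,0.15],"dr":[0,0,0],"gripper":0.5},{"linear":[-0.004,-0.006,0.27],"dr":[0,0,0],"gripper":0.5},{"linear":[-0.004,-0.006,0.27],"dr":[0,0,0],"gripper":0.5},{"linear":[-0.004,-0.006,0.27],"dr":[0,0,0],"gripper":1},{"linear":[-0.004,-0.006,0.27],"dr":[0,0,0],"gripper":1},{"linear":[-0.004,-0.006,0.27],"dr":[0,0,0],"gripper":1},{"linear":[-0.004,-0.006,0.27],"dr":[0,0,0],"gripper":1},{"linear":[-0.004,-0.006,0.27],"dr":[0,0,0],"gripper":1}]'; python3 go.py .544 -.173 .072 11.6
```

```text
time_s: 12.48
position: [0.5445, -0.1727, 0.0735]
eef_rot: [[0.979, 0.203, 0.002], [0.203, -0.979, 0.002], [0.002, -0.001, -1.0]]
force: [-0.8, 4.0, 5.8]
width: 0.251
gripper_force: 30.0
t 12.47 pos [ 0.5445 -0.1727  0.0735] yaw 11.7 w 0.251 q6 54.0 F [-0.8  4.   5.8]
linear [-0.0029  0.0011  0.0075] dr [-0.002 -0.004  0.004]
```

```bash
python3 -m crank '[{"linear":[0,0,-0.2],"dr":[0,0,0],"gripper":1},{"linear":[0,0,-0.45],"dr":[0,0,0],"gripper":1},{"linear":[-0.1,-0.3,-0.55],"dr":[0,0,0],"gripper":1},{"linear":[-0.1,-0.6,-0.55],"dr":[0,0,0],"gripper":1},{"linear":[-0.1,-0.9,-0.55],"dr":[0,0,0],"gripper":1},{"linear":[-0.1,-0.9,-0.55],"dr":[0,0,0],"gripper":1}]'; python3 go.py .506 .1787 .18 3.3
```

```text
time_s: 13.22
position: [0.4849, 0.0022, 0.1814]
eef_rot: [[0.978, 0.209, -0.004], [0.209, -0.978, 0.002], [-0.003, -0.002, -1.0]]
force: [0.5, -1.0, -6.7]
width: 0.255
gripper_force: 30.0
t 13.22 pos [0.4849 0.0022 0.1814] yaw 12.1 w 0.255 q6 70.0 F [ 0.5 -1.  -6.7]
linear [ 0.2877 -0.841   0.0081] dr [-0.004  0.007  0.306]
```

```bash
python3 -m crank '[{"linear":[0.1,-0.3,0],"dr":[0,0,0.3],"gripper":1},{"linear":[0.2,-0.6,0],"dr":[0,0,0.3],"gripper":1},{"linear":[0.288,-0.84,0],"dr":[0,0,0.3],"gripper":1},{"linear":[0.288,-0.84,0.1],"dr":[0,0,0.3],"gripper":1},{"linear":[0.288,-0.84,0.35],"dr":[0,0,0.3],"gripper":1},{"linear":[0.288,-0.84,0.45],"dr":[0,0,0.3],"gripper":1},{"linear":[0.288,-0.84,0.45],"dr":[0,0,0.3],"gripper":1}]'; python3 go.py .506 .1787 .0475 3.3
python3 - <<'E'
from h import *
p=cam("side"); c=cv2.resize(p["color"][180:360,90:330],(800,600),interpolation=cv2.INTER_CUBIC); cv2.imwrite("pics/s4.png",c[:,:,::-1])
E
```

```text
time_s: 14.1
position: [0.5085, 0.1732, 0.0898]
eef_rot: [[0.998, 0.055, -0.005], [0.055, -0.999, -0.002], [-0.006, 0.002, -1.0]]
force: [0.4, 0.4, -5.3]
width: 0.25
gripper_force: 30.0
t 14.1 pos [0.5085 0.1732 0.0898] yaw 3.1 w 0.25 q6 98.0 F [ 0.4  0.4 -5.3]
linear [-0.0098 -0.0283  0.2115] dr [ 0.004  0.011 -0.006]
```

View pics/s4.png

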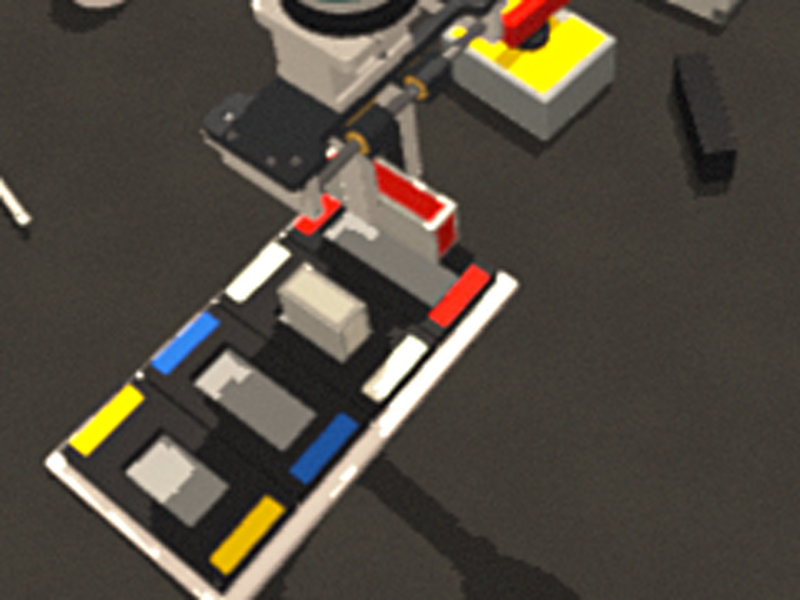

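The red block hangs level above the red slot at about (420,220). I'll go lower, stop just above the walls and correct.

```bash
python3 -m crank '[{"linear":[-0.01,-0.028,0.07],"dr":[0,0,0],"gripper":1},{"linear":[-0.01,-0.028,0.12],"dr":[0,0,0],"gripper":1},{"linear":[-0.01,-0.028,0.12],"dr":[0,0,0],"gripper":1},{"linear":[-0.01,-0.028,0.12],"dr":[0,0,0],"gripper":1}]'; python3 go.py .506 .1787 .0475 3.3
python3 - <<'E'
from fit import *
np.set_printoptions(precision=4,suppress=True)
p=cam("side"); print([bot.read_state()["position"] for i in range(2)])
z=bot.read_state()["position"][2]-.0335
m=mask("block_red",p,(.506,.1787),z+.018)
print(m is not None and fit([(p,m)],(.506,.1787,.057),(.09,.024,.036),z))
E
```

```text
time_s: 14.65
position: [0.508, 0.1801, 0.0685]
eef_rot: [[0.998, 0.055, 0.001], [0.055, -0.998, -0.0], [0.001, 0.0, -1.0]]
force: [-0.2, -0.1, -6.0]
width: 0.257
gripper_force: 30.0
t 14.65 pos [0.508  0.1801 0.0685] yaw 3.1 w 0.257 q6 99.0 F [-0.2 -0.1 -6. ]
linear [-0.0105  0.0063  0.1049] dr [ 0.    -0.001 -0.005]
[array([0.5082, 0.1801, 0.0686]), array([0.5082, 0.1801, 0.0686])]
False
```

```bash
python3 -m crank '[{"linear":[-0.01,0.005,0.02],"dr":[0,0,0],"gripper":1},{"linear":[-0.01,0.005,0.05],"dr":[0,0,0],"gripper":1},{"linear":[-0.01,0.005,0.08],"dr":[0,0,0],"gripper":1},{"linear":[-0.01,0.005,0.1],"dr":[0,0,0],"gripper":1},{"linear":[-0.01,0.005,0.1],"dr":[0,0,0],"gripper":1},{"linear":[-0.01,0.005,0.1],"dr":[0,0,0],"gripper":1}]'; python3 go.py .506 .1787 .0475 3.3
```

```text
time_s: 15.5
position: [0.5059, 0.1789, 0.0482]
eef_rot: [[0.998, 0.055, 0.0], [0.055, -0.998, -0.0], [0.0, 0.0, -1.0]]
force: [-0.3, 0.7, -5.5]
width: 0.251
gripper_force: 30.0
t 15.5 pos [0.5059 0.1789 0.0482] yaw 3.1 w 0.251 q6 99.0 F [-0.3  0.7 -5.5]
linear [0.0005 0.0012 0.0034] dr [ 0.    -0.    -0.006]
```

```bash
python3 -m crank '[{"linear":[0,0,0.006],"dr":[0,0,0],"gripper":1},{"linear":[0,0,0.006],"dr":[0,0,0],"gripper":1}]';python3 -m crank '[{"linear":[0,0,0],"dr":[0,0,0],"gripper":0.5},{"linear":[0,0,0],"dr":[0,0,0],"gripper":0.5},{"linear":[0,0,0],"dr":[0,0,0],"gripper":0.5},{"linear":[0,0,0],"dr":[0,0,0],"gripper":0.5},{"linear":[0,0,-0.2],"dr":[0,0,0],"gripper":0.5},{"linear":[0,0,-0.4],"dr":[0,0,0],"gripper":0.5},{"linear":[0,0.3,-0.5],"dr":[0,0,0],"gripper":0.5},{"linear":[0,1,-0.5],"dr":[0,0,0],"gripper":0.5}]'; python3 go.py .536 -.235 .15 -1.5
```

```text
time_s: 15.75
position: [0.506, 0.1789, 0.0475]
eef_rot: [[0.999, 0.055, 0.001], [0.055, -0.999, 0.0], [0.001, -0.0, -1.0]]
force: [0.1, -0.7, -0.8]
width: 0.251
gripper_force: 30.0
time_s: 16.75
position: [0.5141, 0.0567, 0.1491]
eef_rot: [[0.998, 0.058, 0.005], [0.058, -0.998, -0.0], [0.005, 0.001, -1.0]]
force: [0.7, -0.4, -0.5]
width: 0.502
gripper_force: 0.0
t 16.75 pos [0.5141 0.0567 0.1491] yaw 3.3 w 0.502 q6 85.0 F [ 0.7 -0.4 -0.5]
linear [ 0.0253  1.4624 -0.0036] dr [ 0.001 -0.011  0.168]
```

```bash
python3 -m crank '[{"linear":[0.01,0.3,0],"dr":[0,0,0.16],"gripper":0.5},{"linear":[0.01,0.6,0],"dr":[0,0,0.16],"gripper":0.5},{"linear":[0.02,1,0],"dr":[0,0,0.16],"gripper":0.5},{"linear":[0.02,1,0],"dr":[0,0,0.16],"gripper":0.5}]'; python3 go.py .536 -.2345 .15 -1;
```

```text
time_s: 17.25
position: [0.5277, -0.1456, 0.1469]
eef_rot: [[1.0, -0.029, 0.001], [-0.029, -1.0, -0.001], [0.001, 0.001, -1.0]]
force: [-0.1, -0.2, 0.1]
width: 0.499
gripper_force: 0.0
t 17.25 pos [ 0.5277 -0.1456  0.1469] yaw -1.7 w 0.499 q6 69.0 F [-0.1 -0.2  0.1]
linear [ 0.0545  0.4429 -0.0149] dr [ 0.002 -0.001 -0.023]
```

```bash
python3 -m crank '[{"linear":[0.05,0.3,0],"dr":[0,0,-0.02],"gripper":0.5},{"linear":[0.05,0.45,0.05],"dr":[0,0,-0.02],"gripper":0.5},{"linear":[0.05,0.45,0.15],"dr":[0,0,-0.02],"gripper":0.5},{"linear":[0.05,0.45,0.15],"dr":[0,0,-0.02],"gripper":0.5},{"linear":[0.05,0.45,0.15],"dr":[0,0,-0.02],"gripper":0.5}]'; python3 go.py .536 -.2345 .0735 -1;
```

```text
time_s: 17.88
position: [0.5355, -0.2316, 0.1174]
eef_rot: [[1.0, -0.014, 0.0], [-0.014, -1.0, 0.0], [0.0, -0.0, -1.0]]
force: [-0.5, 0.5, 1.0]
width: 0.498
gripper_force: 0.0
t 17.88 pos [ 0.5355 -0.2316  0.1174] yaw -0.8 w 0.498 q6 61.0 F [-0.5  0.5  1. ]
linear [0.0028 0.0147 0.2195] dr [-0.    -0.001  0.006]
```

```bash
python3 -m crank '[{"linear":[0.003,0.014,0.12],"dr":[0,0,0],"gripper":0.5},{"linear":[0.003,0.014,0.22],"dr":[0,0,0],"gripper":0.5},{"linear":[0.003,0.014,0.22],"dr":[0,0,0],"gripper":0.5},{"linear":[0.003,0.014,0.22],"dr":[0,0,0],"gripper":1},{"linear":[0.003,0.014,0.22],"dr":[0,0,0],"gripper":1},{"linear":[0.003,0.014,0.22],"dr":[0,0,0],"gripper":1},{"linear":[0.003,0.014,0.22],"dr":[0,0,0],"gripper":1},{"linear":[0.003,0.014,0.22],"dr":[0,0,0],"gripper":1}]'; python3 go.py .4987 .3025 .2 3.3;
```

```text
time_s: 18.88
position: [0.5363, -0.2347, 0.074]
eef_rot: [[1.0, -0.016, 0.002], [-0.016, -1.0, 0.001], [0.002, -0.001, -1.0]]
force: [0.7, 3.8, 5.7]
width: 0.255
gripper_force: 30.0
t 18.88 pos [ 0.5363 -0.2347  0.074 ] yaw -0.9 w 0.255 q6 60.0 F [0.7 3.8 5.7]
linear [-0.2291 -2.683  -0.6289] dr [-0.001 -0.004 -0.146]
```

```bash
python3 -m crank '[{"linear":[0,0,-0.2],"dr":[0,0,0],"gripper":1},{"linear":[0,0,-0.45],"dr":[0,0,0],"gripper":1},{"linear":[-0.03,-0.3,-0.55],"dr":[0,0,0],"gripper":1},{"linear":[-0.06,-0.6,-0.55],"dr":[0,0,0],"gripper":1},{"linear":[-0.09,-0.9,-0.55],"dr":[0,0,0],"gripper":1},{"linear":[-0.09,-1,-0.55],"dr":[0,0,0],"gripper":1}]'; python3 go.py .4987 .3025 .18 3.3
```

```text
time_s: 19.62
position: [0.5184, -0.0318, 0.1818]
eef_rot: [[1.0, -0.012, -0.003], [-0.012, -1.0, 0.001], [-0.003, -0.001, -1.0]]
force: [-0.3, -1.2, -4.4]
width: 0.253
gripper_force: 30.0
t 19.62 pos [ 0.5184 -0.0318  0.1818] yaw -0.7 w 0.253 q6 79.0 F [-0.3 -1.2 -4.4]
linear [-0.119  -1.6701  0.0113] dr [-0.002  0.007 -0.14 ]
```

```bash
python3 -m crank '[{"linear":[-0.02,-0.3,0],"dr":[0,0,-0.14],"gripper":1},{"linear":[-0.05,-0.6,0],"dr":[0,0,-0.14],"gripper":1},{"linear":[-0.08,-0.9,0],"dr":[0,0,-0.14],"gripper":1},{"linear":[-0.08,-1,0],"dr":[0,0,-0.14],"gripper":1}]'; python3 go.py .4987 .3025 .18 3.3
```

```text
time_s: 20.12
position: [0.5061, 0.1679, 0.1817]
eef_rot: [[0.998, 0.058, -0.003], [0.058, -0.998, -0.0], [-0.003, -0.0, -1.0]]
force: [0.9, -1.0, -4.9]
width: 0.252
gripper_force: 30.0
t 20.12 pos [0.5061 0.1679 0.1817] yaw 3.3 w 0.252 q6 98.0 F [ 0.9 -1.  -4.9]
linear [ 0.0022 -0.6739  0.0087] dr [-0.     0.005  0.002]
```

```bash
python3 -m crank '[{"linear":[0,-0.3,0],"dr":[0,0,0],"gripper":1},{"linear":[0,-0.6,0],"dr":[0,0,0],"gripper":1},{"linear":[0.002,-0.674,0.1],"dr":[0,0,0],"gripper":1},{"linear":[0.002,-0.674,0.35],"dr":[0,0,0],"gripper":1},{"linear":[0.002,-0.674,0.55],"dr":[0,0,0],"gripper":1},{"linear":[0.002,-0.674,0.55],"dr":[0,0,0],"gripper":1},{"linear":[0.002,-0.674,0.55],"dr":[0,0,0],"gripper":1}]'; python3 go.py .4987 .3025 .048 3.3
```

```text
time_s: 21.0
position: [0.5021, 0.2998, 0.0738]
eef_rot: [[0.999, 0.054, 0.002], [0.054, -0.999, 0.0], [0.002, -0.0, -1.0]]
force: [0.0, -0.5, -4.9]
width: 0.252
gripper_force: 30.0
t 21.0 pos [0.5021 0.2998 0.0738] yaw 3.1 w 0.252 q6 111.0 F [ 0.  -0.5 -4.9]
linear [-0.0167 -0.0145  0.1291] dr [-0.    -0.004 -0.006]
```

```bash
python3 -m crank '[{"linear":[-0.016,-0.014,0.02],"dr":[0,0,0],"gripper":1},{"linear":[-0.016,-0.014,0.04],"dr":[0,0,0],"gripper":1},{"linear":[-0.016,-0.014,0.06],"dr":[0,0,0],"gripper":1},{"linear":[-0.016,-0.014,0.09],"dr":[0,0,0],"gripper":1},{"linear":[-0.016,-0.014,0.12],"dr":[0,0,0],"gripper":1},{"linear":[-0.016,-0.014,0.12],"dr":[0,0,0],"gripper":1},{"linear":[-0.016,-0.014,0.12],"dr":[0,0,0],"gripper":1}]'; python3 go.py .4987 .3025 .048 3.3
```

```text
time_s: 21.88
position: [0.4974, 0.3024, 0.0487]
eef_rot: [[0.998, 0.055, -0.0], [0.055, -0.998, -0.0], [-0.0, 0.0, -1.0]]
force: [-0.2, 0.1, -4.6]
width: 0.253
gripper_force: 30.0
t 21.88 pos [0.4974 0.3024 0.0487] yaw 3.1 w 0.253 q6 111.0 F [-0.2  0.1 -4.6]
linear [0.0067 0.0001 0.0037] dr [ 0.     0.001 -0.006]
```

```bash
python3 -m crank '[{"linear":[0.005,0,0.007],"dr":[0,0,0],"gripper":1},{"linear":[0.005,0,0.007],"dr":[0,0,0],"gripper":1}]';python3 -m crank '[{"linear":[0,0,0],"dr":[0,0,0],"gripper":0.5},{"linear":[0,0,0],"dr":[0,0,0],"gripper":0.5},{"linear":[0,0,0],"dr":[0,0,0],"gripper":0.5},{"linear":[0,0,0],"dr":[0,0,0],"gripper":0.5},{"linear":[0,0,-0.2],"dr":[0,0,0],"gripper":0.5},{"linear":[0,0,-0.4],"dr":[0,0,0],"gripper":0.5},{"linear":[0,0.3,-0.5],"dr":[0,0,0],"gripper":0.5},{"linear":[0,1,-0.5],"dr":[0,0,0],"gripper":0.5}]'; python3 go.py .571 -.298 .15 0
```

```text
time_s: 22.12
position: [0.4982, 0.3026, 0.0479]
eef_rot: [[0.999, 0.055, -0.0], [0.055, -0.999, -0.0], [-0.0, -0.0, -1.0]]
force: [-2.4, -0.9, -0.5]
width: 0.254
gripper_force: 30.0
time_s: 23.12
position: [0.5067, 0.1806, 0.1495]
eef_rot: [[0.998, 0.057, 0.005], [0.057, -0.998, 0.001], [0.005, -0.0, -1.0]]
force: [1.3, -0.6, 0.7]
width: 0.501
gripper_force: 0.0
t 23.12 pos [0.5067 0.1806 0.1495] yaw 3.3 w 0.501 q6 99.0 F [ 1.3 -0.6  0.7]
linear [ 0.1832  2.4075 -0.0025] dr [-0.001 -0.011  0.115]
```

```bash
python3 -m crank '[{"linear":[0.03,0.3,0],"dr":[0,0,0.11],"gripper":0.5},{"linear":[0.05,0.6,0],"dr":[0,0,0.11],"gripper":0.5},{"linear":[0.08,1,0],"dr":[0,0,0.11],"gripper":0.5},{"linear":[0.08,1,0],"dr":[0,0,0.11],"gripper":0.5}]'; python3 -m crank '[{"linear":[0.03,0.3,0],"dr":[0,0,0],"gripper":0.5},{"linear":[0.05,0.6,0],"dr":[0,0,0],"gripper":0.5},{"linear":[0.08,1,0],"dr":[0,0,0],"gripper":0.5},{"linear":[0.08,1,0],"dr":[0,0,0],"gripper":0.5}]'; python3 go.py .571 -.298 .12 0
python3 - <<'E'
from fit import *
p=cam("side"); save(p,"s5")
for k,x,d in(("block_red",(.506,.1787,.057),(.09,.024,.036)),("block_blue",(.4987,.3025,.057),(.07,.024,.036))):
    m=mask(k,p,x,.035)
    if m is not None: print(k,fit([(p,m)],x,d,.014))
m=mask("block_yellow",p,(.571,-.297),.058)
if m is not None: print(fit([(p,m)],(.571,-.297,0),(.05,.024,.036),.04))
E
```

```text
time_s: 23.62
position: [0.5325, -0.0211, 0.1475]
eef_rot: [[1.0, -0.004, 0.001], [-0.004, -1.0, -0.001], [0.001, 0.001, -1.0]]
force: [-0.5, 0.4, -0.1]
width: 0.498
gripper_force: 0.0
time_s: 24.12
position: [0.5485, -0.2205, 0.1472]
eef_rot: [[1.0, -0.003, 0.001], [-0.003, -1.0, -0.001], [0.001, 0.001, -1.0]]
force: [-0.6, 0.5, 0.9]
width: 0.499
gripper_force: 0.0
t 24.12 pos [ 0.5485 -0.2205  0.1472] yaw -0.2 w 0.499 q6 62.0 F [-0.6  0.5  0.9]
linear [0.1135 0.3871 0.1363] dr [ 0.001 -0.001 -0.006]
block_red (array([0.50450614, 0.18061355, 0.05069061]), np.float64(0.07425139099359512))
block_blue (array([0.49754156, 0.30463607, 0.04292462]), np.float64(0.08343254029750824))
(array([ 0.56961441, -0.29299759, -0.08296026]), np.float64(0.08361774682998657))
```

View pics/s5.png

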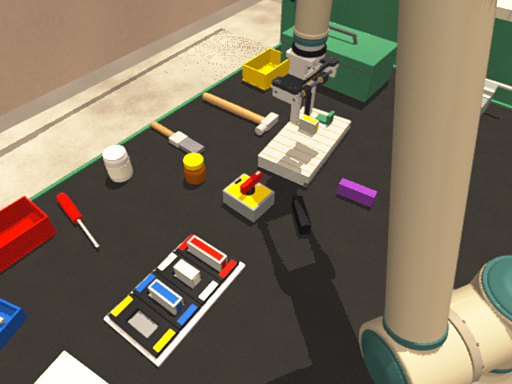

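Red (≈(207,251)) and blue (≈(165,295)) are in their slots, and the handle is still at OFF. Yellow next.

```bash
python3 -m crank '[{"linear":[0.113,0.2,0],"dr":[0,0,0.04],"gripper":0.5},{"linear":[0.113,0.387,0.05],"dr":[0,0,0.04],"gripper":0.5},{"linear":[0.113,0.387,0.13],"dr":[0,0,0.04],"gripper":0.5},{"linear":[0.113,0.387,0.13],"dr":[0,0,0.04],"gripper":0.5},{"linear":[0.113,0.387,0.13],"dr":[0,0,0.04],"gripper":0.5}]'; python3 go.py .571 -.2975 .0735 -1.5;
```

```text
time_s: 24.95
position: [0.5707, -0.2932, 0.1217]
eef_rot: [[1.0, -0.018, -0.0], [-0.018, -1.0, 0.001], [-0.0, -0.001, -1.0]]
force: [-1.0, 0.5, 1.1]
width: 0.503
gripper_force: 0.0
t 24.95 pos [ 0.5707 -0.2932  0.1217] yaw -1.0 w 0.503 q6 58.0 F [-1.   0.5  1.1]
linear [0.0021 0.0214 0.2409] dr [-0.001  0.     0.016]
```

```bash
python3 -m crank '[{"linear":[0.002,0.02,0.12],"dr":[0,0,0.015],"gripper":0.5},{"linear":[0.002,0.02,0.24],"dr":[0,0,0.015],"gripper":0.5},{"linear":[0.002,0.02,0.24],"dr":[0,0,0.015],"gripper":0.5},{"linear":[0.002,0.02,0.24],"dr":[0,0,0.015],"gripper":1},{"linear":[0.002,0.02,0.24],"dr":[0,0,0.015],"gripper":1},{"linear":[0.002,0.02,0.24],"dr":[0,0,0.015],"gripper":1},{"linear":[0.002,0.02,0.24],"dr":[0,0,0.015],"gripper":1},{"linear":[0.002,0.02,0.24],"dr":[0,0,0.015],"gripper":1}]'; python3 go.py .4952 .3643 .18 3.3
```

```text
time_s: 25.95
position: [0.5718, -0.2988, 0.0748]
eef_rot: [[1.0, -0.028, 0.002], [-0.028, -1.0, 0.0], [0.002, -0.0, -1.0]]
force: [1.2, 3.3, 5.3]
width: 0.255
gripper_force: 29.7
t 25.95 pos [ 0.5718 -0.2988  0.0748] yaw -1.6 w 0.255 q6 58.0 F [1.2 3.3 5.3]
linear [-0.4748 -3.3037 -0.526 ] dr [-0.001 -0.005 -0.171]
```

```bash
python3 -m crank '[{"linear":[0,0,-0.2],"dr":[0,0,0],"gripper":1},{"linear":[0,0,-0.45],"dr":[0,0,0],"gripper":1},{"linear":[-0.04,-0.3,-0.55],"dr":[0,0,0],"gripper":1},{"linear":[-0.09,-0.6,-0.55],"dr":[0,0,0],"gripper":1},{"linear":[-0.14,-0.9,-0.55],"dr":[0,0,0],"gripper":1},{"linear":[-0.14,-1,-0.55],"dr":[0,0,0],"gripper":1}]'; python3 -m crank '[{"linear":[-0.04,-0.3,0],"dr":[0,0,-0.17],"gripper":1},{"linear":[-0.09,-0.6,0],"dr":[0,0,-0.17],"gripper":1},{"linear":[-0.14,-0.9,0],"dr":[0,0,-0.17],"gripper":1},{"linear":[-0.14,-1,0],"dr":[0,0,-0.17],"gripper":1}]'; python3 go.py .4952 .3643 .18 3.3
```

```text
time_s: 26.7
position: [0.5464, -0.0956, 0.1829]
eef_rot: [[1.0, -0.025, -0.003], [-0.025, -1.0, 0.001], [-0.003, -0.001, -1.0]]
force: [-0.5, -0.8, -2.9]
width: 0.252
gripper_force: 29.7
time_s: 27.2
position: [0.5251, 0.1044, 0.1829]
eef_rot: [[0.998, 0.06, -0.001], [0.06, -0.998, -0.0], [-0.001, 0.0, -1.0]]
force: [-0.9, -0.2, -3.5]
width: 0.255
gripper_force: 29.7
t 27.2 pos [0.5251 0.1044 0.1829] yaw 3.5 w 0.255 q6 90.0 F [-0.9 -0.2 -3.5]
linear [-0.071  -1.3062  0.0143] dr [0.    0.002 0.005]
```

```bash
python3 -m crank '[{"linear":[-0.02,-0.3,0],"dr":[0,0,0],"gripper":1},{"linear":[-0.04,-0.6,0],"dr":[0,0,0],"gripper":1},{"linear":[-0.07,-0.9,0],"dr":[0,0,0],"gripper":1},{"linear":[-0.07,-1,0],"dr":[0,0,0],"gripper":1}]'; python3 go.py .4952 .3643 .078 3.3
```

```text
time_s: 27.7
position: [0.5003, 0.3034, 0.1826]
eef_rot: [[0.998, 0.06, -0.0], [0.06, -0.998, -0.0], [-0.0, 0.0, -1.0]]
force: [0.2, -0.6, -3.2]
width: 0.254
gripper_force: 29.7
t 27.7 pos [0.5003 0.3034 0.1826] yaw 3.5 w 0.254 q6 111.0 F [ 0.2 -0.6 -3.2]
linear [-0.0069 -0.3057  0.523 ] dr [0.001 0.001 0.005]
```

```bash
python3 -m crank '[{"linear":[-0.007,-0.306,0],"dr":[0,0,0],"gripper":1},{"linear":[-0.007,-0.306,0.1],"dr":[0,0,0],"gripper":1},{"linear":[-0.007,-0.306,0.35],"dr":[0,0,0],"gripper":1},{"linear":[-0.007,-0.306,0.52],"dr":[0,0,0],"gripper":1},{"linear":[-0.007,-0.306,0.52],"dr":[0,0,0],"gripper":1},{"linear":[-0.007,-0.306,0.52],"dr":[0,0,0],"gripper":1}]'; python3 go.py .4952 .3643 .049 3.3
```

```text
time_s: 28.45
position: [0.4973, 0.3618, 0.0804]
eef_rot: [[0.998, 0.057, 0.002], [0.057, -0.998, 0.0], [0.002, -0.0, -1.0]]
force: [-0.4, 0.6, -3.3]
width: 0.254
gripper_force: 29.7
t 28.45 pos [0.4973 0.3618 0.0804] yaw 3.2 w 0.254 q6 116.0 F [-0.4  0.6 -3.3]
linear [-0.0099 -0.0128  0.157 ] dr [-0.001 -0.004 -0.002]
```

```bash
python3 -m crank '[{"linear":[-0.008,-0.012,0.04],"dr":[0,0,0],"gripper":1},{"linear":[-0.008,-0.012,0.07],"dr":[0,0,0],"gripper":1},{"linear":[-0.008,-0.012,0.09],"dr":[0,0,0],"gripper":1},{"linear":[-0.008,-0.012,0.12],"dr":[0,0,0],"gripper":1},{"linear":[-0.008,-0.012,0.145],"dr":[0,0,0],"gripper":1},{"linear":[-0.008,-0.012,0.145],"dr":[0,0,0],"gripper":1},{"linear":[-0.008,-0.012,0.145],"dr":[0,0,0],"gripper":1}]'; python3 go.py .4952 .3643 .0485 3.3
```

```text
time_s: 29.32
position: [0.4961, 0.3649, 0.0507]
eef_rot: [[0.998, 0.057, 0.004], [0.057, -0.998, 0.001], [0.004, -0.001, -1.0]]
force: [5.9, 0.8, -2.8]
width: 0.255
gripper_force: 30.0
t 29.32 pos [0.4961 0.3649 0.0507] yaw 3.3 w 0.255 q6 117.0 F [ 5.9  0.8 -2.8]
linear [-0.0046  0.0029  0.0109] dr [-0.002 -0.009 -0.   ]
```

A 5.9 N force in +x means the block's near end is touching the slot's -x wall, so I'll shift about 3 mm in +x while lowering the last bit.

```bash
python3 -m crank '[{"linear":[0.012,0,0],"dr":[0,0,0],"gripper":1},{"linear":[0.015,0,0],"dr":[0,0,0],"gripper":1},{"linear":[0.015,0,0.005],"dr":[0,0,0],"gripper":1},{"linear":[0.015,0,0.009],"dr":[0,0,0],"gripper":1},{"linear":[0.015,0,0.009],"dr":[0,0,0],"gripper":1}]'; python3 go.py .4952 .3643 .0485 3.3
```

```text
time_s: 29.95
position: [0.4964, 0.3645, 0.0497]
eef_rot: [[0.998, 0.057, -0.0], [0.057, -0.998, 0.0], [-0.0, -0.0, -1.0]]
force: [-0.7, -0.0, 5.4]
width: 0.256
gripper_force: 30.0
t 29.95 pos [0.4964 0.3645 0.0497] yaw 3.3 w 0.256 q6 117.0 F [-0.7 -0.   5.4]
linear [-0.0059  0.0009  0.0062] dr [-0.     0.001 -0.   ]
```

```bash
python3 -m crank '[{"linear":[0,0,0],"dr":[0,0,0],"gripper":0.5},{"linear":[0,0,0],"dr":[0,0,0],"gripper":0.5},{"linear":[0,0,0],"dr":[0,0,0],"gripper":0.5},{"linear":[0,0,0],"dr":[0,0,0],"gripper":0.5},{"linear":[0,0,-0.2],"dr":[0,0,0],"gripper":0.5},{"linear":[0,0,-0.4],"dr":[0,0,0],"gripper":0.5},{"linear":[-0.3,0,-0.7],"dr":[0,0,0],"gripper":0.5},{"linear":[-1,0,-0.7],"dr":[0,0,0],"gripper":0.5}]'; python3 -m crank '[{"linear":[-0.5,0.3,0],"dr":[0,0,0],"gripper":0.5},{"linear":[-0.5,0.6,0],"dr":[0,0,0],"gripper":0.5},{"linear":[-0.5,1,0],"dr":[0,0,0],"gripper":0.5},{"linear":[-0.5,1,0],"dr":[0,0,0],"gripper":0.5},{"linear":[-0.5,1,0],"dr":[0,0,0],"gripper":0.5}]'
python3 - <<'E'
from fit import *
P=[cam("top"),cam("side")]
for k,x,d in(("block_red",(.506,.1787,.057),(.09,.024,.036)),("block_blue",(.4987,.3025,.057),(.07,.024,.036)),("block_yellow",(.4952,.3643,.057),(.05,.024,.036)),("block_white",(.5022,.2407,.05),(.05,.024,.036))):
  for i,p in enumerate(P):
    m=mask(k,p,x,.035)
    if m is not None: print(k,i,fit([(p,m)],x,d,.014))
p=P[1]; c=p["color"][90:360,90:400]; cv2.imwrite("pics/s6.png",cv2.resize(c,(689,600),interpolation=cv2.INTER_CUBIC)[:,:,::-1])
E
```

```text
time_s: 30.95
position: [0.3926, 0.3598, 0.1822]
eef_rot: [[0.998, 0.055, 0.006], [0.055, -0.998, 0.004], [0.006, -0.004, -1.0]]
force: [-0.9, 0.9, -0.9]
width: 0.499
gripper_force: 0.0
time_s: 31.58
position: [0.3015, 0.1505, 0.1792]
eef_rot: [[0.999, 0.052, 0.0], [0.052, -0.999, -0.001], [0.0, 0.001, -1.0]]
force: [0.5, 0.6, 0.3]
width: 0.498
gripper_force: 0.0
block_red 0 (array([0.50441905, 0.17757636, 0.0593579 ]), np.float64(0.06328320503234863))
block_red 1 (array([0.50568278, 0.18041239, 0.04434327]), np.float64(0.12381213158369064))
block_blue 0 (array([0.49640843, 0.30168891, 0.0050478 ]), np.float64(0.0782196968793869))
block_blue 1 (array([0.49711841, 0.30428734, 0.04268128]), np.float64(0.08349841833114624))
block_yellow 0 (array([0.49104571, 0.3626545 , 0.01429115]), np.float64(0.076416015625))
block_yellow 1 (array([0.49179556, 0.36584466, 0.05439844]), np.float64(0.12463521212339401))
block_white 0 (array([0.50219277, 0.23884845, 0.07612168]), np.float64(0.0694742500782013))
block_white 1 (array([ 0.50346537,  0.24151867, -0.01291028]), np.float64(0.14207243919372559))
```

View pics/s6.png

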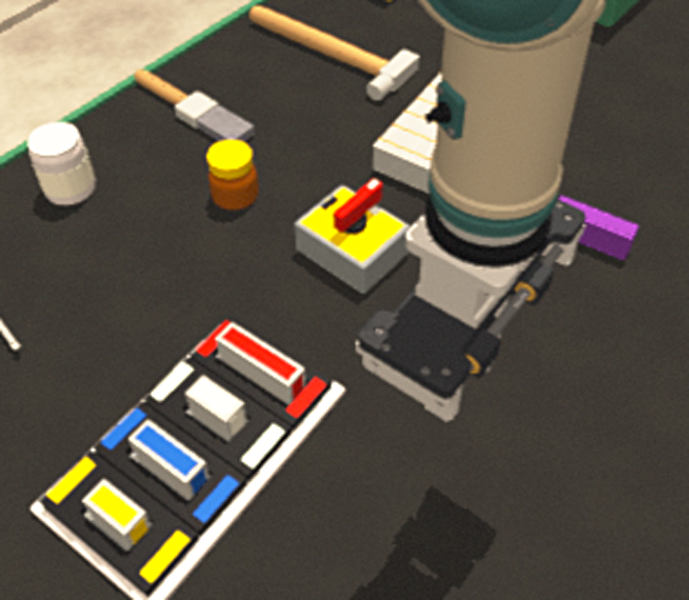

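All three blocks are in their own slots: red ≈(260,360), blue ≈(168,455) and yellow ≈(116,510). White and the jar are in place and the handle is at OFF. The shift between the two camera fits is the same for all three blocks, so they sit at the same height.

```bash
python3 -c "
from rig import bot
print(bot.hand_in())"
```

```text
the job is handed in; nothing more can be done
None
```

I turned the handle to OFF first, then put the red, blue and yellow blocks into their own slots and handed the job in at about 32 s; the final camera check looked right, though the yellow block sits about 4 mm off centre (limit 10 mm), the chuck and bracket were partly hidden in that last picture, and the hand-in gave no verdict.

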